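# Post the coaster into its box

### The job

Put the wooden coaster away: pull it up out of the spring clip and post it, upright, down through the slot in the lid of the coaster box; the lid fits loosely, so feel for the slot with the coaster's lower edge. A sprung tongue grips it on the way, so push it gently all the way home until it stands on the floor of the box with only its upper edge showing. Do not press hard on the box or the coaster, and leave the other things where they are.

Things in the scene. Friction and masses are not known exactly. Their poses are not given: they have to be found in the camera images.
- coaster_center (a point): centre of the wooden coaster: a pale square board with a cork disc on each face, 9 mm thick along its own x, 80 mm along y, 80 mm along z, about 45 g. At the start it stands upright in the spring clip, its lower edge 8 mm above the table (so its centre is at 48 mm and its upper edge at 88 mm). All four edges are alike and it may go in either way round.
- clip: spring clip: fixed black steel foot 60 x 70 x 8 mm (x, y, z), origin under its centre, with two upright steel jaws 40 mm long in y that pinch the lowest 22 mm above the table (14 mm of the coaster) between them across x. One jaw (+x) is sprung with 2 to 3 N; a straight upward pull of a few newtons draws the coaster out.
- box: wooden coaster box, fixed to the bench; origin under its centre. Body 76 x 112 mm (x, y), walls 4 mm. Inside is a sprung steel tongue on the slot's +x side with a sloped lead-in, which resists once the coaster's lower edge is 15 to 25 mm below the lid's top: pushing it past takes roughly 4 to 10 N, most of it at the lead-in, and friction holds it wherever it is left, so it does not drop in by itself.
- box_top (a point): box centre, level with the top (83 mm high) of the pale lid, 98 x 116 x 6 mm; axes as the box. The lid's slot is 11 mm wide along x, 85 mm long along y. THE LID FITS LOOSELY: the slot's centre lies anywhere up to 10 mm either way from here along x (none along y), unmeasured and new each time; it stays put while you work. The lid is foam-backed: it gives 3 mm under 10 N, then is hard.
- box_home (a point): point where the coaster's centre is when fully home (but for the slot's unknown offset along x): 46 mm above the bench, 37 mm below the lid's top. The coaster then stands on the inner floor, 6 mm above the bench (foam-backed too: gives 3 mm under 10 N), its upper edge 3 mm proud of the lid's top. Axes as the box.
- dish: bystander: blue ceramic incense dish, a shallow bowl 84 mm across, 22 mm high; origin under its centre
- die_a: bystander: red plastic die, 16 mm; origin under its centre
- die_b: bystander: white plastic die, 16 mm; origin under its centre
- tin: bystander: round metal bottle-cap tin, 75 mm across, 42 mm high; origin under its centre
- remote: bystander: black remote control lying flat, 44 x 160 x 18 mm (x, y, z); origin under its centre
- mug: bystander: white mug, 80 mm across, 90 mm high; origin under its centre
- candle: bystander: amber glass candle, 56 mm across, 46 mm high; origin under its centre

How it is judged:
On the way, in this order (a step that is already met when the one before it is completed fails the run):
1. the coaster is drawn up out of the clip (its centre over 85 mm above the bench) (height (world z) of coaster_center above 0.085 m), for 0.1 s.
2. the coaster stands upright in the slot, its lower edge at least 13 mm below the lid's top (height (world z) of coaster_center below 0.11 m and x of coaster_center in the frame of box between -0.016 and 0.016 m and y of coaster_center in the frame of box between -0.008 and 0.008 m and angle between the x axis of coaster_center and the x axis of box, either way round below 0.2 rad and angle between coaster_center's own z axis and vertical below 0.2 rad), for 0.2 s.
At the end, for the whole second after the job is handed in: The coaster stands upright inside the box, through the slot, its centre within 4 mm of its fully-home height (46 mm), within 16 mm (x) and 8 mm (y) of the box's centre and 0.2 rad of its direction, at rest (height (world z) of coaster_center between 0.042 and 0.05 m and linear speed of coaster below 0.02 m/s and x of coaster_center in the frame of box between -0.016 and 0.016 m and y of coaster_center in the frame of box between -0.008 and 0.008 m and angle between the x axis of coaster_center and the x axis of box, either way round below 0.2 rad and angle between coaster_center's own z axis and vertical below 0.2 rad); the robot touches nothing.
It fails at once if the coaster is pressed on the box with more than 30 N (contact force between coaster and box above 30 N).
It fails at once if the fingers press on the box with more than 30 N (contact force between the fingers and box above 30 N).
It fails at once if a bystander is moved by more than 20 mm (distance of any of dish, die_a, die_b, tin, remote, mug, candle from where it was at the start of the episode above 0.02 m).
It also fails if it takes over 67 s, if anything falls off the work surface, if the arm or the gripper's body presses on something with over 40 N, if the wrist force passes 120 N, or if a joint passes its speed limit or range.

### The arm

A 7-joint arm with a two-finger parallel gripper is mounted at the origin on the work surface. World frame = base frame: x ahead of the robot, y to its left, z up, the work surface at z = 0. Lengths are in m, angles in rad, forces in N, time in s.
With the tool pointing down it reaches from about 0.425 to 0.875 m from the base axis. Payload 4.7 kg.
Tool frame: the origin (TCP) lies midway between the tips of the shut fingers; the grasp point (between the pads) lies 19 mm behind it; z points along the fingers, y is the line along which they close (so a half turn about z gives the same grasp; the last joint's range is limited). The gripper opens to 87 mm and grips with 3 to 60 N. Pads are 19 mm wide; open, the fingers measure 117 mm over their backs; the gripper's body (75 mm by 190 mm) begins 51 mm behind the grasp point.
Start: joints at [-1.269, 0.321, -0.07, 1.45, 0.023, 1.371, -0.057], TCP at [0.185, 0.623, 0.223] pointing down, gripper open.
Joint ranges: [-2.86, 2.86], [-0.3, 2.09], [-1.38, 1.24], [0.06, 2.45], [-1.56, 4.7], [0.09, 2.05], [-2.69, 2.69]. Speed limits (rad/s): [2.57, 2.57, 3.14, 3.14, 3.14, 3.14, 3.14].

### API

Orientations are given as [roll, pitch, yaw] about the fixed x, y, z axes, in that order (R = Rz(yaw) Ry(pitch) Rx(roll)).
In Python, from bench import observe, capture, camera_info, finish_job, boxes_of gives the robot as it stands. The module is installed in compiled form; this text tells all that it offers.
- The arm moves only by the tool apply_moves, never from a script. Its argument "targets" is a list of rows, each an object with "dp": the shift along the tool's x, y, z in mm, a list of three; "dr": the turn, a rotation vector about the tool's x, y, z in rad, a list of three; "jaw": the closure, from -1 (fully open) to 1 (shut), so that 0 is half open. A call has 1 to 10 rows; each row is the pose to reach, as a shift and turn from the pose commanded when the call began, along the tool's axes at that moment; what a row does not reach only later rows make up. A row lasts 1/12 s, in which the tool goes at most 41.7 mm and 7.16 degrees, less where a joint would pass 70% of its speed; a pose out of reach is approached as far as the arm can. A call with a gripper value outside its range is refused whole. The fingers move at their own pace and stop on an object; "force" is the grip in N (left out, the last holds). Time passes only in rows, so rows that repeat a pose let the fingers close. It gives the time, the measured TCP pose, the force, the opening and the grip force at its end, in the units of the state.
- observe(): the state, without advancing time (a new reading comes with each control period).
- capture(name): name is "scene" or "top"; returns the picture (384x512x3 uint8, red, green, blue); there is no depth.
- camera_info(name): a dict with "K" (3x3 intrinsics, pixels), "k1" (the pictures are not rectified: a ray, as slopes to the right and down, at radius r is drawn at 1 + k1 r^2 times it, then the intrinsics apply), "origin" and "orientation" of the camera in the world. Camera axes: x right, y up, looking along -z (the intrinsics and any distortion apply to the point x, -y, -z); pixel columns grow to the right and rows downward; lengths in m; the calibration is good to about 2 mm. A picture is of the moment at which its call begins. camera_info takes no time and is no camera call.
- finish_job(): hands the job in; it is judged then, once.
Trained networks look in the newest picture that a camera, given by its name, has taken for a name from the list of things; names that differ only in an ending like _2 or _b are one class to them, and where a whole thing is asked for, a point or a joint stands for the part that bears it (a point fixed in the world has none). Each returns a list of dicts, best first, with "p" (0 to 1); they miss things now and then, are a little off and sometimes report something else, mostly with a low value. They report only what shows in the picture. A call takes as long as a camera call.
- boxes_of(label, camera): "position" ([column, row] in pixels, amid what is visible of it).
The state is a dict: "time_s": time; "qpos": joint angles; "qvel": joint speeds; "tau": joint torques, N m; "tcp_pos": TCP position; "tool_rot": TCP orientation; "ft_force": force on the tool from outside, world axes, zero at the start; "moment": the same for the moment, N m; "opening": finger opening in m; "gripper_force": force on a finger pad.
Only numpy, scipy, OpenCV 4.12 (cv2) and the standard library are available. Lean on these libraries where they do the work, as an engineer would, in place of code of your own. Each camera call takes 0.05 s, during which the arm holds its last target. There are 200 camera calls.

## Working session

There is one attempt and no reset: what is moved stays moved. The work goes in short steps, Python scripts to look and compute and a tool call to move; the robot and the scene stay as the last step left them, time stands still between calls to the robot, and variables do not carry over. Pictures are saved under pics/ and viewed, at most 10 in all, crops included, and the job is handed in when it is done.

Besides the shell and the picture viewer there is one more tool, called after "Emit:" as name(argument=value, ...), one argument or row to a line, values as JSON. apply_moves: Moves the arm, as the interface text tells. Its arguments: {"type":"object","properties":{"targets":{"type":"array","items":{"type":"object","properties":{"dp":{"type":"array","items":{"type":"number"}},"dr":{"type":"array","items":{"type":"number"}},"jaw":{"type":"number"}}}},"force":{"type":"number"}},"required":["targets"]}

```bash
mkdir -p pics
python3 - <<'E'
from bench import *
import cv2,numpy as np
for c in("scene","top"):
    im=capture(c); cv2.imwrite(f"pics/{c}0.png",im[:,:,::-1])
    print(c,camera_info(c))
    for l in("coaster_center","clip","box","box_top"):
        print(l,[(np.round(d["position"],1).tolist(),round(d["p"],2)) for d in boxes_of(l,c)][:3])
print(observe())
a=cv2.imread("pics/scene0.png");b=cv2.imread("pics/top0.png")
cv2.imwrite("pics/both0.png",cv2.resize(np.vstack([a,b]),None,fx=.78,fy=.78) if 0 else np.hstack([a,b])[:, :])
E
```

```text
scene {'K': array([[430.25053471,   0.        , 259.98787629],
       [  0.        , 430.25053471, 182.38542397],
       [  0.        ,   0.        ,   1.        ]]), 'k1': -0.06617682081428038, 'origin': array([ 1.27555282, -0.39891762,  0.65657225]), 'orientation': array([0.95671559, 0.02364224, 0.92677897])}
coaster_center [([306.3, 159.3], 0.63), ([192.3, 187.9], 0.39)]
clip [([104.1, 230.6], 0.73), ([302.6, 170.0], 0.63)]
box [([101.5, 229.0], 0.65)]
box_top [([99.4, 228.7], 0.59), ([181.3, 293.3], 0.54)]
top {'K': array([[431.96797455,   0.        , 252.00287461],
       [  0.        , 431.96797455, 190.22379975],
       [  0.        ,   0.        ,   1.        ]]), 'k1': -0.1354792267641209, 'origin': array([0.47697235, 0.070326  , 1.10201181]), 'orientation': array([ 0.12643525, -0.00179507, -1.54760264])}
coaster_center [([166.0, 212.9], 0.47)]
clip [([173.0, 213.3], 0.78)]
box [([387.9, 237.9], 0.85)]
box_top [([385.4, 238.4], 0.7), ([288.0, 217.8], 0.46)]
{'time_s': 0.5, 'qpos': array([-1.26893743,  0.32101323, -0.07007427,  1.45054816,  0.02260434,
        1.37079951, -0.05688839]), 'qvel': array([-0.0002989 , -0.00052969,  0.00119933, -0.00180512,  0.0003815 ,
       -0.00099258, -0.00058457]), 'tau': array([ 1.59837368e-04, -4.90605819e+01, -4.02175141e-01, -3.12465084e+01,
       -6.35917392e-02,  3.45704821e-02,  6.38590654e-05]), 'tcp_pos': array([0.1845134 , 0.6232587 , 0.22255351]), 'tool_rot': array([3.14157306e+00, 5.86352031e-05, 2.85384188e+00]), 'ft_force': array([0.17824371, 0.38182132, 0.28223726]), 'moment': array([-0.00358017, -0.00483299,  0.01177626]), 'gripper_force': 0.0, 'opening': 0.0873948008943668}
```

View pics/scene0.png

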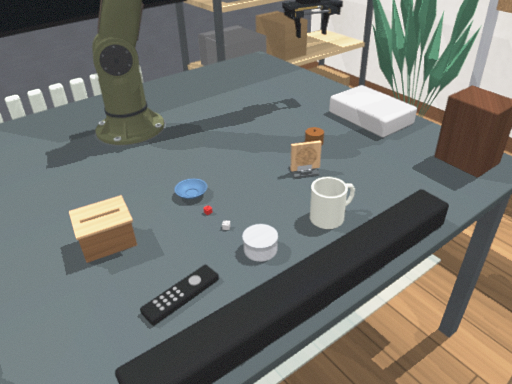

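View pics/top0.png

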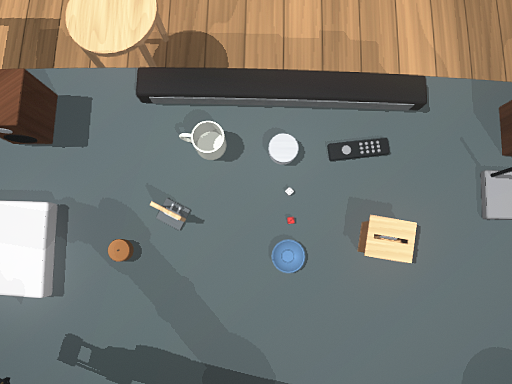

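The scene view shows the coaster in the clip at about (306,156) and the box lid at about (102,213). In the top view the coaster's upper edge is at about (168,211), and the lid is at about (391,239) with a dark slot. Next I'll enlarge both and measure them.

```bash
cat > h.py <<'E'
import numpy as np,cv2
from bench import *
from scipy.spatial.transform import Rotation as R
def ray(c,p):
    i=camera_info(c);K=i["K"]
    D=np.array([i["k1"],0,0,0,0.])
    u=cv2.undistortPoints(np.array([[p]],float),K,D)[0,0]
    return i["origin"],R.from_euler("xyz",i["orientation"]).apply([u[0],-u[1],-1])
def onz(c,p,z):
    o,d=ray(c,p); return o+d*(z-o[2])/d[2]
def proj(c,P):
    i=camera_info(c);q=R.from_euler("xyz",i["orientation"]).inv().apply(np.asarray(P,float)-i["origin"])
    q=np.atleast_2d(q)*[1,-1,-1]
    return cv2.projectPoints(q,np.zeros(3),np.zeros(3),i["K"],np.array([i["k1"],0,0,0,0.]))[0][:,0]
E
python3 - <<'E'
import cv2,numpy as np
t=cv2.imread("pics/top0.png");s=cv2.imread("pics/scene0.png")
f=lambda im,x,y,w,h:cv2.resize(im[y:y+h,x:x+w],(400,300),interpolation=cv2.INTER_CUBIC)
cv2.imwrite("pics/crops0.png",np.vstack([np.hstack([f(t,140,185,64,48),f(t,355,210,64,48)]),np.hstack([f(s,274,136,64,48),f(s,60,190,96,72)])]))
E
python3 - <<'E'
import sys;sys.path.insert(0,".")
from h import *
t=cv2.imread("pics/top0.png")
print(onz("top",(168,211),.088),onz("top",(391,239),.083))
for x0,y0,w,h,z in((140,185,64,48,.088),(355,210,64,48,.083)):
    hsv=cv2.cvtColor(t[y0:y0+h,x0:x0+w],cv2.COLOR_BGR2HSV)
    m=((hsv[...,0]>8)&(hsv[...,0]<28)&(hsv[...,1]>50)&(hsv[...,2]>170)).astype(np.uint8)
    cs,_=cv2.findContours(m,cv2.RETR_EXTERNAL,2);c=max(cs,key=cv2.contourArea)
    r=cv2.boxPoints(cv2.minAreaRect(c))+[x0,y0]
    W=np.array([onz("top",p,z) for p in r]);print(r.round(1).tolist(),W.round(4).tolist(),W.mean(0),[np.linalg.norm(W[i]-W[i-1]).round(4) for i in range(4)],[np.degrees(np.arctan2(*(W[i]-W[i-1])[1::-1])).round(1) for i in range(4)])
E
```

```text
[0.55172631 0.26887817 0.088     ] [ 0.49708558 -0.26249141  0.083     ]
[[149.2, 204.6], [151.2, 200.6], [181.2, 215.6], [179.2, 219.6]] [[0.5658, 0.3147, 0.088], [0.5754, 0.3104, 0.088], [0.5417, 0.237, 0.088], [0.5321, 0.2413, 0.088]] [0.55374069 0.27584929 0.088     ] [np.float64(0.0807), np.float64(0.0106), np.float64(0.0808), np.float64(0.0105)] [np.float64(65.4), np.float64(-24.2), np.float64(-114.7), np.float64(155.5)]
[[363.8, 255.6], [369.4, 214.1], [417.0, 220.6], [411.4, 262.1]] [[0.457, -0.1962, 0.083], [0.5556, -0.2102, 0.083], [0.5421, -0.3277, 0.083], [0.4427, -0.3124, 0.083]] [ 0.49934292 -0.2616083   0.083     ] [np.float64(0.1171), np.float64(0.0996), np.float64(0.1183), np.float64(0.1006)] [np.float64(83.0), np.float64(-8.1), np.float64(-96.6), np.float64(171.2)]
```

View pics/crops0.png

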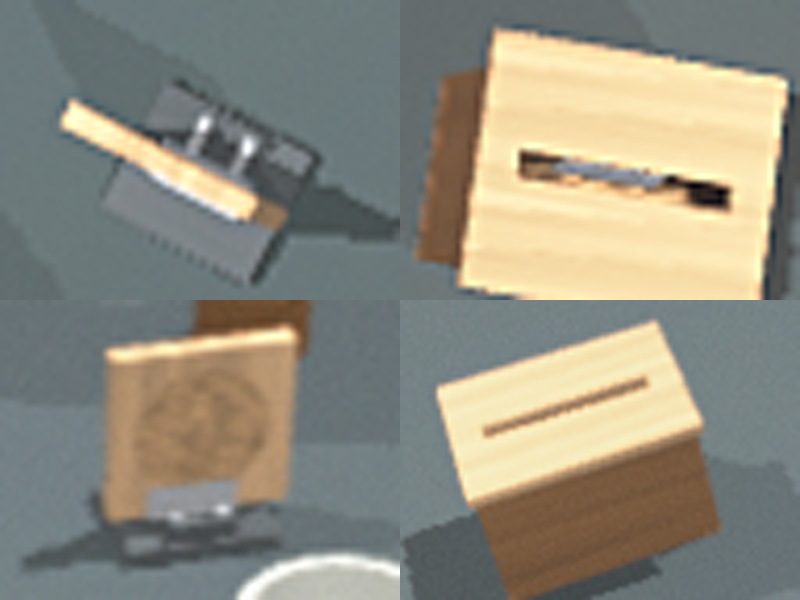

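The crops show three things:
- The coaster's top edge runs from about (150,203) to (180,218) in the top view.
- The slot centre is at about (391,239), with the steel tongue on its upper (+x) side.
- The lid is clear in both views.

I'll refine the measurement with both cameras.

Run:
```python
from h import *
t=cv2.imread("pics/top0.png");s=cv2.imread("pics/scene0.png")
hsv=cv2.cvtColor(t[200:275,350:430],cv2.COLOR_BGR2HSV)
m=((hsv[...,0]>8)&(hsv[...,0]<28)&(hsv[...,1]>50)&(hsv[...,2]>170)).astype(np.uint8)
cs,_=cv2.findContours(m,cv2.RETR_EXTERNAL,2);c=max(cs,key=cv2.contourArea)
r=cv2.boxPoints(cv2.minAreaRect(c))+[350,200]
W=np.array([onz("top",p,.083) for p in r]);print("lid",W.round(4).tolist(),W.mean(0),[np.degrees(np.arctan2(*(W[i]-W[i-1])[1::-1])).round(1) for i in range(4)])
fill=np.zeros_like(m);cv2.drawContours(fill,[c],-1,1,-1)
h=((fill==1)&(m==0)).astype(np.uint8)
cs,_=cv2.findContours(h,cv2.RETR_EXTERNAL,2);c2=max(cs,key=cv2.contourArea);rr=cv2.boxPoints(cv2.minAreaRect(c2))+[350,200]
V=np.array([onz("top",p,.083) for p in rr]);print("slot",V.round(4).tolist(),V.mean(0))
# hand-read from crop
T=lambda u,v:(355+(u-400)/6.25,210+v/6.25)
S=lambda u,v:(60+(u-400)*.24,190+(v-300)*.24)
ht=[onz("top",T(*p),.083) for p in((519,150),(733,185),(728,210),(518,178))];print("slot top hand",np.round(ht,4).tolist(),np.mean(ht,0))
hs=[onz("scene",S(*p),.083) for p in((484,431),(646,376),(648,383),(485,438))];print("slot scene hand",np.round(hs,4).tolist(),np.mean(hs,0))
ls=[onz("scene",S(*p),.083) for p in((438,386),(656,321),(702,427),(472,503))];print("lid scene",np.round(ls,4).tolist(),np.mean(ls,0))
S2=lambda u,v:(274+u/6.25,136+(v-300)/6.25)
cs=[onz("scene",S2(*p),.088) for p in((107,361),(297,339),(293,329),(108,349))];print("coaster scene",np.round(cs,4).tolist(),np.mean(cs,0))
T2=lambda u,v:(140+u/6.25,185+v/6.25)
ct=[onz("top",T2(*p),.088) for p in((72,98),(60,124),(246,221),(260,195))];print("coaster top",np.round(ct,4).tolist(),np.mean(ct,0))
```

```text
lid [[0.4555, -0.1956, 0.083], [0.5557, -0.2105, 0.083], [0.5413, -0.3284, 0.083], [0.4404, -0.3122, 0.083]] [ 0.49825231 -0.2616689   0.083     ] [np.float64(82.6), np.float64(-8.4), np.float64(-96.9), np.float64(170.9)]
slot [[0.4998, -0.2175, 0.083], [0.5117, -0.2195, 0.083], [0.4997, -0.304, 0.083], [0.4877, -0.3019, 0.083]] [ 0.49970745 -0.26072768  0.083     ]
slot top hand [[0.5084, -0.2211, 0.083], [0.4962, -0.3052, 0.083], [0.4866, -0.3031, 0.083], [0.4977, -0.2207, 0.083]] [ 0.49722868 -0.26251611  0.083     ]
slot scene hand [[0.4932, -0.3021, 0.083], [0.5024, -0.2187, 0.083], [0.5087, -0.2201, 0.083], [0.499, -0.3034, 0.083]] [ 0.50081291 -0.26108186  0.083     ]
lid scene [[0.441, -0.3099, 0.083], [0.4595, -0.1958, 0.083], [0.5599, -0.212, 0.083], [0.5436, -0.3243, 0.083]] [ 0.50099631 -0.26049318  0.083     ]
coaster scene [[0.5409, 0.2372, 0.088], [0.5773, 0.3111, 0.088], [0.5701, 0.3156, 0.088], [0.5336, 0.244, 0.088]] [0.5554876  0.27696639 0.088     ]
coaster top [[0.5752, 0.3096, 0.088], [0.5652, 0.3137, 0.088], [0.5303, 0.2409, 0.088], [0.5403, 0.236, 0.088]] [0.55276834 0.27504041 0.088     ]
```

```bash
cat >> h.py <<'E'
def goto(x,y,z,yaw):
    o=observe();Rt=R.from_euler("xyz",o["tool_rot"])
    dp=Rt.inv().apply(np.array([x,y,z])-o["tcp_pos"])*1000
    dr=(Rt.inv()*R.from_euler("xyz",[np.pi,0,np.radians(yaw)])).as_rotvec()
    print("t",round(o["time_s"],2),"pos",o["tcp_pos"].round(4),"yaw",np.degrees(o["tool_rot"][2]).round(2),"F",o["ft_force"].round(2),"open",round(o["opening"],4),"grip",round(o["gripper_force"],1))
    print("dp",dp.round(1),"dr",dr.round(4))
E
python3 -c "
from h import *
goto(.554,.276,.16,64.6)"
```

```text
t 0.5 pos [0.1845 0.6233 0.2226] yaw 163.51 F [0.18 0.38 0.28] open 0.0874 grip 0.0
dp [-452.8 -228.1   62.6] dr [1.0000e-04 0.0000e+00 1.7264e+00]
```

Emit:
apply_moves(
  targets=[
    {"dp": [-453,-228,0],"dr": [0,0,1.726],"jaw": -0.2},
    {"dp": [-453,-228,0],"dr": [0,0,1.726],"jaw": -0.2},
    {"dp": [-453,-228,0],"dr": [0,0,1.726],"jaw": -0.2},
    {"dp": [-453,-228,0],"dr": [0,0,1.726],"jaw": -0.2},
    {"dp": [-453,-228,0],"dr": [0,0,1.726],"jaw": -0.2},
    {"dp": [-453,-228,0],"dr": [0,0,1.726],"jaw": -0.2},
    {"dp": [-453,-228,0],"dr": [0,0,1.726],"jaw": -0.2},
    {"dp": [-453,-228,0],"dr": [0,0,1.726],"jaw": -0.2},
    {"dp": [-453,-228,0],"dr": [0,0,1.726],"jaw": -0.2},
    {"dp": [-453,-228,0],"dr": [0,0,1.726],"jaw": -0.2},
  ],
)

```text
time_s: 1.33
tcp_pos: [0.4894, 0.3365, 0.223]
tool_rot: [3.141, -0.001, 1.598]
ft_force: [0.8, 0.5, 1.0]
opening: 0.0526
gripper_force: 0.0
```

```bash
python3 -c "
from h import *
goto(.554,.276,.13,64.6)"
```

```text
t 1.33 pos [0.4894 0.3365 0.223 ] yaw 91.55 F [0.81 0.48 1.04] open 0.0526 grip 0.0
dp [-62.3  62.8  93. ] dr [ 4.000e-04 -1.000e-03  4.704e-01]
```

Emit:
apply_moves(
  targets=[
    {"dp": [-62,63,20],"dr": [0,0,0.47],"jaw": -0.2},
    {"dp": [-62,63,50],"dr": [0,0,0.47],"jaw": -0.2},
    {"dp": [-62,63,93],"dr": [0,0,0.47],"jaw": -0.2},
    {"dp": [-62,63,93],"dr": [0,0,0.47],"jaw": -0.2},
    {"dp": [-62,63,93],"dr": [0,0,0.47],"jaw": -0.2},
    {"dp": [-62,63,93],"dr": [0,0,0.47],"jaw": -0.2},
    {"dp": [-62,63,93],"dr": [0,0,0.47],"jaw": -0.2},
  ],
)

```text
time_s: 1.92
tcp_pos: [0.5536, 0.2797, 0.1313]
tool_rot: [3.141, -0.003, 1.138]
ft_force: [-0.0, 1.0, 0.4]
opening: 0.0525
gripper_force: 0.0
```

```bash
python3 -c "
from h import *
goto(.554,.276,.058,64.6)
im=capture('top');s=capture('scene')
f=lambda im,x,y,w,h:cv2.resize(im[y:y+h,x:x+w,::-1],(400,300),interpolation=cv2.INTER_CUBIC)
cv2.imwrite('pics/pre.png',np.hstack([f(im,120,180,96,72),f(s,258,100,96,72)]))"
```

```text
t 1.92 pos [0.5536 0.2797 0.1313] yaw 65.19 F [-0.03  0.98  0.38] open 0.0525 grip 0.0
dp [-3.4  1.8 73.3] dr [ 0.0009 -0.0025  0.0103]
```

View pics/pre.png

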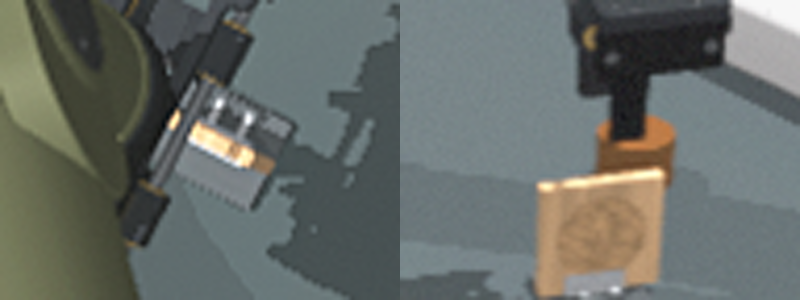

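The picture shows the gripper above the coaster, with its two fingers in line with the view (tip at about (313,134) in scene). The coaster is between them, so I'll descend.

Emit:
apply_moves(
  targets=[
    {"dp": [-3,2,25],"dr": [0,0,0],"jaw": -0.2},
    {"dp": [-3,2,50],"dr": [0,0,0],"jaw": -0.2},
    {"dp": [-3,2,70],"dr": [0,0,0],"jaw": -0.2},
    {"dp": [-3,2,73],"dr": [0,0,0],"jaw": -0.2},
    {"dp": [-3,2,73],"dr": [0,0,0],"jaw": -0.2},
    {"dp": [-3,2,73],"dr": [0,0,0],"jaw": -0.2},
  ],
)

```text
time_s: 2.52
tcp_pos: [0.5547, 0.2756, 0.0585]
tool_rot: [3.14, -0.003, 1.135]
ft_force: [0.2, 0.0, -0.6]
opening: 0.0522
gripper_force: 0.0
```

```bash
python3 -c "
from h import *
goto(.554,.276,.058,64.6);print(proj('scene',[[.5536,.2797,.1313]]))"
```

```text
t 2.52 pos [0.5547 0.2756 0.0585] yaw 65.03 F [ 0.15  0.04 -0.58] open 0.0522 grip 0.0
dp [ 0.  -0.8  0.5] dr [ 0.0014 -0.0025  0.0075]
[[307.20567752 127.88104459]]
```

Emit:
apply_moves(
  targets=[
    {"dp": [0,0,0],"dr": [0,0,0],"jaw": 0.5},
    {"dp": [0,0,0],"dr": [0,0,0],"jaw": 0.7},
    {"dp": [0,0,0],"dr": [0,0,0],"jaw": 1},
    {"dp": [0,0,0],"dr": [0,0,0],"jaw": 1},
    {"dp": [0,0,0],"dr": [0,0,0],"jaw": 1},
    {"dp": [0,0,0],"dr": [0,0,0],"jaw": 1},
  ],
  force=10,
)

```text
time_s: 3.02
tcp_pos: [0.5539, 0.2746, 0.0568]
tool_rot: [3.141, -0.0, 1.134]
ft_force: [0.8, -0.2, -0.1]
opening: 0.0202
gripper_force: 0.0
```

Emit:
apply_moves(
  targets=[
    {"dp": [0,0,0],"dr": [0,0,0],"jaw": 1},
    {"dp": [0,0,0],"dr": [0,0,0],"jaw": 1},
    {"dp": [0,0,0],"dr": [0,0,0],"jaw": 1},
    {"dp": [0,0,0],"dr": [0,0,0],"jaw": 1},
  ],
  force=15,
)

```text
time_s: 3.35
tcp_pos: [0.5535, 0.2747, 0.0566]
tool_rot: [-3.141, 0.0, 1.134]
ft_force: [-0.9, 0.4, 0.7]
opening: 0.0088
gripper_force: 15.0
```

Emit:
apply_moves(
  targets=[
    {"dp": [0,0,0],"dr": [0,0,0],"jaw": 1},
    {"dp": [0,0,-5],"dr": [0,0,0],"jaw": 1},
    {"dp": [0,0,-12],"dr": [0,0,0],"jaw": 1},
    {"dp": [0,0,-20],"dr": [0,0,0],"jaw": 1},
    {"dp": [0,0,-35],"dr": [0,0,0],"jaw": 1},
    {"dp": [0,0,-60],"dr": [0,0,0],"jaw": 1},
    {"dp": [0,0,-90],"dr": [0,0,0],"jaw": 1},
    {"dp": [0,0,-130],"dr": [0,0,0],"jaw": 1},
    {"dp": [0,0,-130],"dr": [0,0,0],"jaw": 1},
  ],
  force=30,
)

```text
time_s: 4.1
tcp_pos: [0.5584, 0.2763, 0.1965]
tool_rot: [3.133, -0.013, 1.133]
ft_force: [1.1, 0.4, 0.7]
opening: 0.0087
gripper_force: 30.0
```

```bash
python3 -c "
from h import *
goto(.499,-.261,.19,82)
im=capture('top');s=capture('scene')
f=lambda im,x,y,w,h:cv2.resize(im[y:y+h,x:x+w,::-1],(400,300),interpolation=cv2.INTER_CUBIC)
cv2.imwrite('pics/lift.png',np.hstack([f(im,120,180,96,72),f(s,258,80,96,72)]))"
```

```text
t 4.1 pos [0.5584 0.2763 0.1965] yaw 64.94 F [1.07 0.41 0.72] open 0.0087 grip 30.0
dp [-511.9  173.7    1.4] dr [ 0.0101 -0.0113 -0.2978]
```

View pics/lift.png

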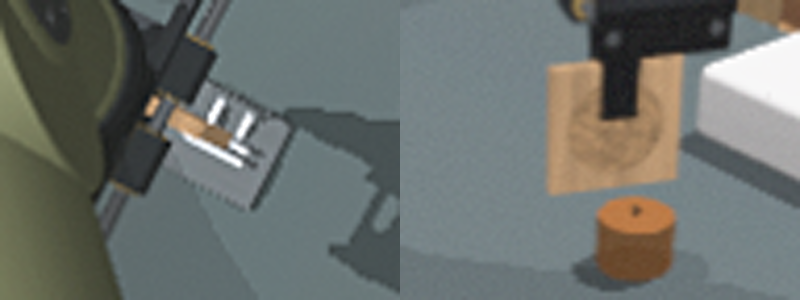

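The coaster is out of the clip, hanging upright and centred in the fingers. Next I'll carry it to the box.

Emit:
apply_moves(
  targets=[
    {"dp": [-30,10,0],"dr": [0,0,-0.02],"jaw": 1},
    {"dp": [-512,174,0],"dr": [0,0,-0.298],"jaw": 1},
    {"dp": [-512,174,0],"dr": [0,0,-0.298],"jaw": 1},
    {"dp": [-512,174,0],"dr": [0,0,-0.298],"jaw": 1},
    {"dp": [-512,174,0],"dr": [0,0,-0.298],"jaw": 1},
    {"dp": [-512,174,0],"dr": [0,0,-0.298],"jaw": 1},
    {"dp": [-512,174,0],"dr": [0,0,-0.298],"jaw": 1},
    {"dp": [-512,174,0],"dr": [0,0,-0.298],"jaw": 1},
    {"dp": [-512,174,0],"dr": [0,0,-0.298],"jaw": 1},
    {"dp": [-512,174,0],"dr": [0,0,-0.298],"jaw": 1},
  ],
)

```text
time_s: 5.03
tcp_pos: [0.508, -0.1314, 0.1858]
tool_rot: [-3.141, -0.0, 1.432]
ft_force: [1.4, -0.1, -0.6]
opening: 0.0089
gripper_force: 30.0
```

```bash
python3 -c "
from h import *
goto(.499,-.261,.17,82)"
```

```text
t 5.03 pos [ 0.508  -0.1314  0.1858] yaw 82.05 F [ 1.45 -0.1  -0.65] open 0.0089 grip 30.0
dp [-129.6    9.    15.8] dr [-0.0011 -0.0004  0.0009]
```

Emit:
apply_moves(
  targets=[
    {"dp": [-40,3,0],"dr": [0,0,0],"jaw": 1},
    {"dp": [-80,6,5],"dr": [0,0,0],"jaw": 1},
    {"dp": [-115,8,10],"dr": [0,0,0],"jaw": 1},
    {"dp": [-128,9,15],"dr": [0,0,0],"jaw": 1},
    {"dp": [-128,9,15],"dr": [0,0,0],"jaw": 1},
    {"dp": [-128,9,15],"dr": [0,0,0],"jaw": 1},
    {"dp": [-128,9,15],"dr": [0,0,0],"jaw": 1},
  ],
)

```text
time_s: 5.62
tcp_pos: [0.5006, -0.256, 0.1709]
tool_rot: [-3.14, -0.001, 1.433]
ft_force: [-0.2, 0.1, -1.1]
opening: 0.0087
gripper_force: 30.0
```

```bash
python3 -c "
from h import *
goto(.499,-.261,.14,82)
s=capture('scene');im=capture('top')
f=lambda im,x,y,w,h:cv2.resize(im[y:y+h,x:x+w,::-1],(400,300),interpolation=cv2.INTER_CUBIC)
cv2.imwrite('pics/box1.png',np.hstack([f(im,350,200,80,60),f(s,60,170,80,60)]))"
```

```text
t 5.62 pos [ 0.5006 -0.256   0.1709] yaw 82.12 F [-0.21  0.11 -1.08] open 0.0087 grip 30.0
dp [-5.2 -0.9 30.9] dr [-0.0012 -0.0012  0.0021]
```

View pics/box1.png

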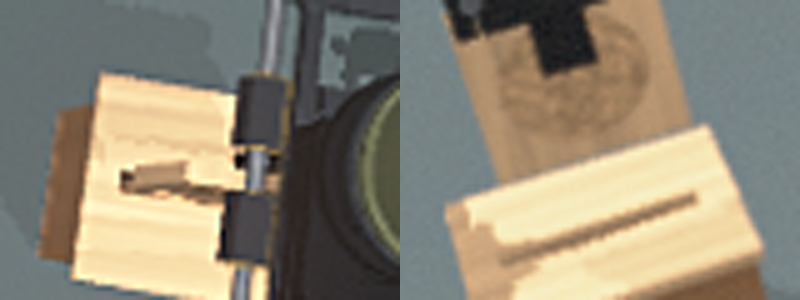

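```bash
python3 -c "
from h import *
o=observe();Rt=R.from_euler('xyz',o['tool_rot'])
for sx in(-1,1):
  for y in(-.0045,.0045):
    P=o['tcp_pos']+Rt.apply([sx*.04,y,.0486]); print(sx,y,P.round(4),(proj('scene',[P])-[60,170])*5+[400,0],(proj('top',[P])-[350,200])*5)
a=onz('scene',(79.4,207),.1223);b=onz('scene',(118.4,194.4),.1223);print(a,b,(a+b)/2)
"
```

```text
-1 -0.0045 [ 0.4913 -0.2946  0.1228] [[491.4849466  173.83704384]] [[300.02804202 207.16503014]]
-1 0.0045 [ 0.5002 -0.2958  0.1228] [[495.34155492 185.54098684]] [[302.36548899 187.77475271]]
1 -0.0045 [ 0.5021 -0.2154  0.1229] [[682.5171796  114.46487753]] [[132.34741578 181.22733521]]
1 0.0045 [ 0.511  -0.2166  0.1229] [[687.65910404 125.38988865]] [[134.8556774  161.73373375]]
[ 0.49956966 -0.29507798  0.1223    ] [ 0.50909266 -0.21399192  0.1223    ] [ 0.50433116 -0.25453495  0.1223    ]
```

```bash
python3 -c "
from h import *
goto(.5005,-.2625,.136,82)"
```

```text
t 5.72 pos [ 0.5011 -0.2557  0.1714] yaw 82.2 F [ 0.68 -0.39 -0.99] open 0.0088 grip 30.0
dp [-6.9  0.3 35.4] dr [-0.0001 -0.001   0.0035]
```

Emit:
apply_moves(
  targets=[
    {"dp": [-7,0,15],"dr": [0,0,0.003],"jaw": 1},
    {"dp": [-7,0,30],"dr": [0,0,0.003],"jaw": 1},
    {"dp": [-7,0,35],"dr": [0,0,0.003],"jaw": 1},
    {"dp": [-7,0,35],"dr": [0,0,0.003],"jaw": 1},
    {"dp": [-7,0,35],"dr": [0,0,0.003],"jaw": 1},
    {"dp": [-7,0,35],"dr": [0,0,0.003],"jaw": 1},
  ],
)

```text
time_s: 6.22
tcp_pos: [0.5003, -0.2642, 0.1374]
tool_rot: [3.14, -0.0, 1.43]
ft_force: [-0.0, -0.5, -1.6]
opening: 0.0087
gripper_force: 30.0
```

```bash
python3 -c "
from h import *
goto(.5005,-.2625,.130,82)"
```

```text
t 6.22 pos [ 0.5003 -0.2642  0.1374] yaw 81.92 F [-0.  -0.5 -1.6] open 0.0087 grip 30.0
dp [ 1.7 -0.1  7.4] dr [ 0.0013 -0.0001 -0.0013]
```

Emit:
apply_moves(
  targets=[
    {"dp": [1,0,3],"dr": [0,0,0],"jaw": 1},
    {"dp": [1,0,5],"dr": [0,0,0],"jaw": 1},
    {"dp": [1,0,7],"dr": [0,0,0],"jaw": 1},
    {"dp": [1,0,8],"dr": [0,0,0],"jaw": 1},
    {"dp": [1,0,8],"dr": [0,0,0],"jaw": 1},
  ],
)

```text
time_s: 6.63
tcp_pos: [0.5003, -0.2634, 0.1294]
tool_rot: [3.14, -0.001, 1.429]
ft_force: [-1.0, 1.9, 5.9]
opening: 0.0091
gripper_force: 30.0
```

Emit:
apply_moves(
  targets=[
    {"dp": [0,0.5,-0.5],"dr": [0,0,0],"jaw": 1},
    {"dp": [0,1,-0.5],"dr": [0,0,0],"jaw": 1},
    {"dp": [0,1.5,-0.5],"dr": [0,0,0],"jaw": 1},
    {"dp": [0,1.5,-0.5],"dr": [0,0,0],"jaw": 1},
  ],
)

```text
time_s: 6.97
tcp_pos: [0.501, -0.2637, 0.1297]
tool_rot: [-3.141, -0.001, 1.429]
ft_force: [-2.4, 0.8, 4.8]
opening: 0.0086
gripper_force: 30.0
```

Emit:
apply_moves(
  targets=[
    {"dp": [0,0.5,0],"dr": [0,0,0],"jaw": 1},
    {"dp": [0,1,0],"dr": [0,0,0],"jaw": 1},
    {"dp": [0,1.5,0],"dr": [0,0,0],"jaw": 1},
    {"dp": [0,1.5,0],"dr": [0,0,0],"jaw": 1},
  ],
)

```text
time_s: 7.3
tcp_pos: [0.5023, -0.2641, 0.1297]
tool_rot: [-3.141, -0.0, 1.429]
ft_force: [-3.0, 1.4, 5.9]
opening: 0.0087
gripper_force: 30.0
```

Emit:
apply_moves(
  targets=[
    {"dp": [0.7,0,0],"dr": [0,0,0],"jaw": 1},
    {"dp": [1.5,-0.5,0],"dr": [0,0,0],"jaw": 1},
    {"dp": [1.5,-1,0],"dr": [0,0,0],"jaw": 1},
    {"dp": [1.5,-1.5,0],"dr": [0,0,0],"jaw": 1},
    {"dp": [1.5,-2,0],"dr": [0,0,0],"jaw": 1},
    {"dp": [1.5,-2,0],"dr": [0,0,0],"jaw": 1},
  ],
)

```text
time_s: 7.8
tcp_pos: [0.5016, -0.2632, 0.1298]
tool_rot: [3.139, 0.001, 1.428]
ft_force: [0.0, -2.9, 5.6]
opening: 0.0085
gripper_force: 30.0
```

Emit:
apply_moves(
  targets=[
    {"dp": [0,-0.5,0],"dr": [0,0,0],"jaw": 1},
    {"dp": [0,-1,0],"dr": [0,0,0],"jaw": 1},
    {"dp": [0,-1.5,0],"dr": [0,0,0],"jaw": 1},
    {"dp": [0,-2,0],"dr": [0,0,0],"jaw": 1},
    {"dp": [0,-2,0],"dr": [0,0,0],"jaw": 1},
  ],
)

```text
time_s: 8.22
tcp_pos: [0.5004, -0.2622, 0.1298]
tool_rot: [3.138, 0.0, 1.429]
ft_force: [1.5, -1.8, 4.1]
opening: 0.0087
gripper_force: 30.0
```

Emit:
apply_moves(
  targets=[
    {"dp": [0,-0.5,0],"dr": [0,0,0],"jaw": 1},
    {"dp": [0,-1,0],"dr": [0,0,0],"jaw": 1},
    {"dp": [0,-1.5,0],"dr": [0,0,0],"jaw": 1},
    {"dp": [0,-2,0],"dr": [0,0,0],"jaw": 1},
    {"dp": [0,-2,0],"dr": [0,0,0],"jaw": 1},
  ],
)

```text
time_s: 8.63
tcp_pos: [0.4978, -0.2609, 0.1287]
tool_rot: [3.14, -0.001, 1.429]
ft_force: [5.3, -0.8, -1.3]
opening: 0.0089
gripper_force: 30.0
```

The vertical force vanished and a side force appeared, so the edge is in the slot. I'll relax sideways and lower it.

Emit:
apply_moves(
  targets=[
    {"dp": [0,1,1],"dr": [0,0,0],"jaw": 1},
    {"dp": [0,1,2],"dr": [0,0,0],"jaw": 1},
    {"dp": [0,1,3.5],"dr": [0,0,0],"jaw": 1},
    {"dp": [0,1,5],"dr": [0,0,0],"jaw": 1},
    {"dp": [0,1,5],"dr": [0,0,0],"jaw": 1},
  ],
)

```text
time_s: 9.05
tcp_pos: [0.4979, -0.2618, 0.1237]
tool_rot: [-3.142, 0.0, 1.429]
ft_force: [2.7, -0.4, -1.7]
opening: 0.0085
gripper_force: 30.0
```

Emit:
apply_moves(
  targets=[
    {"dp": [0,0.6,2],"dr": [0,0,0],"jaw": 1},
    {"dp": [0,0.6,4],"dr": [0,0,0],"jaw": 1},
    {"dp": [0,0.6,5],"dr": [0,0,0],"jaw": 1},
    {"dp": [0,0.6,6],"dr": [0,0,0],"jaw": 1},
    {"dp": [0,0.6,7],"dr": [0,0,0],"jaw": 1},
    {"dp": [0,0.6,8],"dr": [0,0,0],"jaw": 1},
  ],
)

```text
time_s: 9.55
tcp_pos: [0.4982, -0.2618, 0.1158]
tool_rot: [-3.141, -0.0, 1.429]
ft_force: [2.2, -0.4, -0.3]
opening: 0.009
gripper_force: 30.0
```

Emit:
apply_moves(
  targets=[
    {"dp": [0,0.4,1],"dr": [0,0,0],"jaw": 1},
    {"dp": [0,0.4,2],"dr": [0,0,0],"jaw": 1},
    {"dp": [0,0.4,3],"dr": [0,0,0],"jaw": 1},
    {"dp": [0,0.4,4],"dr": [0,0,0],"jaw": 1},
    {"dp": [0,0.4,5],"dr": [0,0,0],"jaw": 1},
    {"dp": [0,0.4,6],"dr": [0,0,0],"jaw": 1},
    {"dp": [0,0.4,6],"dr": [0,0,0],"jaw": 1},
  ],
)

```text
time_s: 10.13
tcp_pos: [0.4983, -0.2622, 0.1106]
tool_rot: [-3.141, -0.0, 1.428]
ft_force: [-1.8, 0.6, 6.1]
opening: 0.0087
gripper_force: 30.0
```

Emit:
apply_moves(
  targets=[
    {"dp": [0,0,1],"dr": [0,0,0],"jaw": 1},
    {"dp": [0,0,2],"dr": [0,0,0],"jaw": 1},
    {"dp": [0,0,3],"dr": [0,0,0],"jaw": 1},
    {"dp": [0,0,4],"dr": [0,0,0],"jaw": 1},
    {"dp": [0,0,5],"dr": [0,0,0],"jaw": 1},
    {"dp": [0,0,6.5],"dr": [0,0,0],"jaw": 1},
    {"dp": [0,0,8],"dr": [0,0,0],"jaw": 1},
    {"dp": [0,0,9.5],"dr": [0,0,0],"jaw": 1},
  ],
)

```text
time_s: 10.8
tcp_pos: [0.4982, -0.2624, 0.101]
tool_rot: [-3.141, -0.0, 1.428]
ft_force: [-2.0, -0.3, 4.9]
opening: 0.0087
gripper_force: 30.0
```

Emit:
apply_moves(
  targets=[
    {"dp": [0,-0.3,2],"dr": [0,0,0],"jaw": 1},
    {"dp": [0,-0.3,4],"dr": [0,0,0],"jaw": 1},
    {"dp": [0,-0.3,6],"dr": [0,0,0],"jaw": 1},
    {"dp": [0,-0.3,8],"dr": [0,0,0],"jaw": 1},
    {"dp": [0,-0.3,10],"dr": [0,0,0],"jaw": 1},
    {"dp": [0,-0.3,11.5],"dr": [0,0,0],"jaw": 1},
    {"dp": [0,-0.3,12.5],"dr": [0,0,0],"jaw": 1},
    {"dp": [0,-0.3,12.5],"dr": [0,0,0],"jaw": 1},
  ],
)

```text
time_s: 11.47
tcp_pos: [0.4981, -0.2624, 0.0883]
tool_rot: [-3.141, 0.0, 1.428]
ft_force: [-0.6, 0.5, 3.4]
opening: 0.0087
gripper_force: 30.0
```

Emit:
apply_moves(
  targets=[
    {"dp": [0,0,0],"dr": [0,0,0],"jaw": 0.4},
    {"dp": [0,0,0],"dr": [0,0,0],"jaw": 0.4},
    {"dp": [0,0,0],"dr": [0,0,0],"jaw": 0.4},
    {"dp": [0,0,0],"dr": [0,0,0],"jaw": 0.4},
    {"dp": [0,0,-15],"dr": [0,0,0],"jaw": 0.4},
    {"dp": [0,0,-30],"dr": [0,0,0],"jaw": 0.4},
    {"dp": [0,0,-45],"dr": [0,0,0],"jaw": 0.4},
    {"dp": [0,0,-45],"dr": [0,0,0],"jaw": 1},
    {"dp": [0,0,-45],"dr": [0,0,0],"jaw": 1},
    {"dp": [0,0,-45],"dr": [0,0,0],"jaw": 1},
  ],
  force=10,
)

```text
time_s: 12.3
tcp_pos: [0.4982, -0.2615, 0.1323]
tool_rot: [-3.141, -0.0, 1.429]
ft_force: [0.5, -0.1, 0.3]
opening: 0.013
gripper_force: 0.0
```

```bash
python3 -c "
from h import *
s=capture('scene')
goto(.4985,-.2615,.120,82)
cv2.imwrite('pics/in1.png',cv2.resize(s[150:250,50:170,::-1],None,fx=5,fy=5,interpolation=cv2.INTER_CUBIC))"
```

```text
t 12.35 pos [ 0.498  -0.2614  0.132 ] yaw 81.88 F [ 0.18 -0.31  0.47] open 0.0095 grip 0.0
dp [-0.   0.5 12. ] dr [-0.0016 -0.0005 -0.0022]
```

View pics/in1.png

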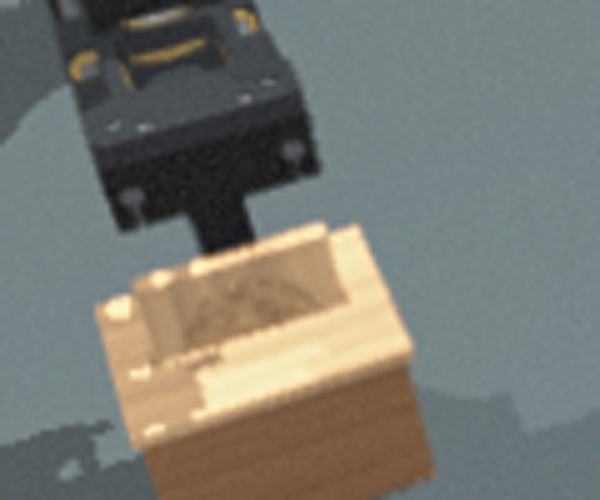

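The coaster stands in the slot about 35 mm proud, with the shutting fingers above its middle. Now I'll push it down gently with the tips.

Emit:
apply_moves(
  targets=[
    {"dp": [0,0,0],"dr": [0,0,0],"jaw": 1},
    {"dp": [0,0,0],"dr": [0,0,0],"jaw": 1},
    {"dp": [0,0,5],"dr": [0,0,0],"jaw": 1},
    {"dp": [0,0,9],"dr": [0,0,0],"jaw": 1},
    {"dp": [0,0,11],"dr": [0,0,0],"jaw": 1},
    {"dp": [0,0,13],"dr": [0,0,0],"jaw": 1},
    {"dp": [0,0,15],"dr": [0,0,0],"jaw": 1},
    {"dp": [0,0,17],"dr": [0,0,0],"jaw": 1},
    {"dp": [0,0,19],"dr": [0,0,0],"jaw": 1},
    {"dp": [0,0,21],"dr": [0,0,0],"jaw": 1},
  ],
)

```text
time_s: 13.18
tcp_pos: [0.4985, -0.2623, 0.1127]
tool_rot: [3.142, -0.0, 1.429]
ft_force: [-2.7, 0.5, 5.8]
opening: 0.0005
gripper_force: 2.8
```

Emit:
apply_moves(
  targets=[
    {"dp": [0,0,2],"dr": [0,0,0],"jaw": 1},
    {"dp": [0,0,4],"dr": [0,0,0],"jaw": 1},
    {"dp": [0,0,6],"dr": [0,0,0],"jaw": 1},
    {"dp": [0,0,8],"dr": [0,0,0],"jaw": 1},
    {"dp": [0,0,10],"dr": [0,0,0],"jaw": 1},
    {"dp": [0,0,12],"dr": [0,0,0],"jaw": 1},
    {"dp": [0,0,14],"dr": [0,0,0],"jaw": 1},
    {"dp": [0,0,16],"dr": [0,0,0],"jaw": 1},
    {"dp": [0,0,18],"dr": [0,0,0],"jaw": 1},
  ],
)

```text
time_s: 13.93
tcp_pos: [0.4982, -0.2623, 0.0945]
tool_rot: [-3.141, -0.0, 1.428]
ft_force: [-3.2, 0.3, 5.5]
opening: 0.0002
gripper_force: 2.7
```

Emit:
apply_moves(
  targets=[
    {"dp": [0,0,1.5],"dr": [0,0,0],"jaw": 1},
    {"dp": [0,0,3],"dr": [0,0,0],"jaw": 1},
    {"dp": [0,0,4.5],"dr": [0,0,0],"jaw": 1},
    {"dp": [0,0,6],"dr": [0,0,0],"jaw": 1},
    {"dp": [0,0,7],"dr": [0,0,0],"jaw": 1},
    {"dp": [0,0,8],"dr": [0,0,0],"jaw": 1},
    {"dp": [0,0,8],"dr": [0,0,0],"jaw": 1},
  ],
)

```text
time_s: 14.52
tcp_pos: [0.4981, -0.2623, 0.0864]
tool_rot: [-3.141, -0.0, 1.428]
ft_force: [-2.5, 0.7, 4.8]
opening: 0.0006
gripper_force: 2.2
```

Emit:
apply_moves(
  targets=[
    {"dp": [0,0,0.7],"dr": [0,0,0],"jaw": 1},
    {"dp": [0,0,1.4],"dr": [0,0,0],"jaw": 1},
    {"dp": [0,0,1.4],"dr": [0,0,0],"jaw": 1},
  ],
)

```text
time_s: 14.77
tcp_pos: [0.4981, -0.2623, 0.0854]
tool_rot: [-3.141, -0.0, 1.428]
ft_force: [-2.2, 1.3, 7.6]
opening: 0.0003
gripper_force: 3.7
```

The force rises as the coaster meets the floor, so it is home. I'll retreat upward.

Emit:
apply_moves(
  targets=[
    {"dp": [0,0,-5],"dr": [0,0,0],"jaw": 1},
    {"dp": [0,0,-30],"dr": [0,0,0],"jaw": 1},
    {"dp": [0,0,-60],"dr": [0,0,0],"jaw": 1},
    {"dp": [0,0,-90],"dr": [0,0,0],"jaw": 1},
    {"dp": [0,0,-120],"dr": [0,0,0],"jaw": 1},
    {"dp": [0,0,-120],"dr": [0,0,0],"jaw": 1},
    {"dp": [0,0,-120],"dr": [0,0,0],"jaw": 1},
    {"dp": [0,0,-120],"dr": [0,0,0],"jaw": 1},
  ],
)

```text
time_s: 15.43
tcp_pos: [0.4985, -0.2615, 0.2041]
tool_rot: [-3.141, -0.001, 1.429]
ft_force: [0.1, 0.5, -0.0]
opening: 0.0006
gripper_force: 0.0
```

```bash
python3 -c "
from h import *
s=capture('scene')
goto(.4985,-.2615,.120,82)
cv2.imwrite('pics/in2.png',cv2.resize(s[150:250,50:170,::-1],None,fx=5,fy=5,interpolation=cv2.INTER_CUBIC))"
```

```text
t 15.48 pos [ 0.4981 -0.2614  0.2034] yaw 81.88 F [ 0.52  1.44 -0.72] open 0.0 grip 0.0
dp [-0.1  0.6 83.4] dr [-0.0018 -0.0005 -0.0021]
```

View pics/in2.png

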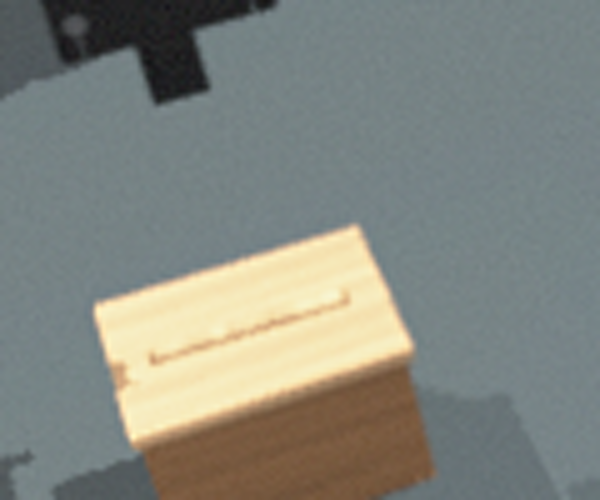

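The picture shows the coaster sunk in the slot with only its upper edge just above the lid, from about (150,355) to (347,295) in the crop. The gripper is clear of it.

```bash
python3 -c "
from bench import *
print(finish_job())"
```

```text
the job is handed in; nothing more can be done
None
```

The coaster is in the box: it stands upright through the slot on the box floor, with only its upper edge showing, and the job is handed in (no verdict was returned).

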